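# Slide the pot along the hot plate to the ring with the feeler

## Task

The small lidded pot stands on the left ring of the bench hot plate. Slide it across to the right ring without lifting or tipping it, and push it gently against the sprung feeler until the feeler's tip is fully pressed in and comes up solid; then let go and leave the pot there, inside the ring mark and still holding the tip in. Do not ram the feeler or push it with anything but the pot, and leave the nut, bolt and tools lying around as they are.

Things in the scene. Friction and masses are not known exactly. Their poses are not given: they have to be found in the camera images.
- hotplate: bench hot plate, fixed: a flat slab 210 x 470 mm with a smooth dark top 30 mm above the bench and two thin round ring marks side by side. Origin: centre of its underside, on the bench. x points to its back edge (away from the robot), y to its left end, z up; it may stand up to 0.2 rad askew
- ring_right (a point): centre of the right ring mark, on the plate's top. The mark is a thin flush circle of 150 mm diameter, so the pot fits inside with 23 mm to spare all round. The left ring is equal, 185 mm farther along the plate's +y
- feeler: feeler, fixed: an aluminium block 60 x 55 x 46 mm on the right end of the plate, with a steel rod (15 mm thick, 26 mm above the plate's top) that stands out of it along the plate's +y, towards the rings, and a sprung brass tip (19 mm disc) at the rod's end. Origin: centre of the block's underside, on the plate's top, axes as the plate's
- feeler_mouth (a point): where the rod leaves the block's face. The rod is clamped at a different length each time, not reported: untouched, the brass face is 39 to 69 mm from here along +y. The tip yields 8 mm against a spring (1.5 N at first touch, 2.7 N fully in), then is solid; the pot then stands within 16 mm of the ring's centre along the plate's y. The rod slips only if rammed
- pot: small lidded steel pot, 0.9 to 1 kg, 104 mm across, 50 mm high, upright sides, lid fixed on. Origin: centre of its underside. Black handle along its own -x: 20 mm wide, 13 mm thick, 74 to 159 mm from the pot's axis, 37 mm above the underside; at the start roughly towards the robot. It drags on the plate with 4 to 7 N (more if pressed down), enough to stay put against the feeler's spring when let go
- pot_grip (a point): centre of the black bar on the pot's lid by which it can be held from above: bar 56 mm long (along the pot's x), 18 mm wide, 28 mm high; this point is 77 mm above the pot's underside, on its axis, and 23 mm above the lid
- bolt_m12: loose steel bolt, 53 mm tall, standing on its head near the back edge of the plate; origin at its foot. Leave alone
- nut_0: loose steel nut, 22 mm wide, 10 mm high, near the front edge of the plate; the pot's handle passes above it; origin under its centre. Leave alone
- wrench_1: loose combination wrench, 204 mm, on the bench behind the plate; origin under its centre. Leave alone
- insulating_tape: loose roll of black tape, 64 mm, on the bench behind the plate; origin under its centre. Leave alone
- pliers_red: loose pliers with red grips, 202 mm, on the bench to the right of the plate; origin under their centre. Leave alone

How it is judged:
By the outcome, as a careful person would: the job done as asked, in the order asked, and still so for the second after the job is handed in, with the robot touching nothing.
It also fails if it takes over 54 s, if anything falls off the work surface, if the arm or the gripper's body presses on something with over 40 N, if the wrist force passes 120 N, or if a joint passes its speed limit or range.

## Robot

A 7-joint arm with a two-finger parallel gripper is mounted at the origin on a cart in front of the work surface, level with it; the furniture and walls round the work are solid. World frame = base frame: x ahead of the robot, y to its left, z up, the work surface at z = 0. Lengths are in m, angles in rad, forces in N, time in s.
With the tool pointing down it reaches from about 0.425 to 0.925 m from the base axis. Payload 6.8 kg.
Tool frame: the origin (TCP) lies at the very end of the fingers, on their centre line; the grasp point (between the pads) lies 19 mm behind it; z points along the fingers, y is the line along which they close (so a half turn about z gives the same grasp; the last joint's range is limited). The gripper opens to 85 mm and grips with 20 to 120 N. Pads are 22 mm wide; open, the fingers measure 114 mm over their backs; the gripper's body (76 mm by 85 mm) begins 54 mm behind the grasp point. The pads swing forward as they close: fully open they stand 13 mm farther back than shut.
Start: joints at [1.1, 0.477, 0.022, 1.555, -0.011, 1.109, -0.083], TCP at [0.24, -0.631, 0.231] pointing down, gripper open.
Joint ranges: [-2.96, 2.96], [-0.34, 2.1], [-1.41, 1.46], [0.24, 2.44], [-1.37, 4.51], [0.17, 1.92], [-2.96, 2.96]. Speed limits (rad/s): [2.39, 2.39, 3.14, 3.14, 3.14, 3.14, 3.14].

## Interface

Orientations are given as a unit quaternion [w, x, y, z].
In Python, from station import bot gives the robot as it stands.
- The arm moves only by the tool apply_moves, never from a script. Its argument "deltas" is a list of rows, each a list of 3 entries, a list of its own where there are three numbers: the closure, from 0 (fully open) to 1 (shut), then the shift along the tool's x, y, z in units of 0.2 m (1.0 is 0.2 m), then the turn about the tool's z in units of 2 pi rad (1.0 is 2 pi rad). A call has 1 to 12 rows; each row is the pose to reach, as a shift and turn from the pose commanded when the call began, along the tool's axes at that moment, turning the shorter way round; what a row does not reach only later rows make up. A row lasts 1/10 s, in which the tool goes at most 50 mm and 8.59 degrees, less where a joint would pass 70% of its speed; a pose out of reach is approached as far as the arm can. A call with a number of a shift or a turn outside -1 to 1 is refused whole. A call with a gripper value outside its range is refused whole. The fingers move at their own pace and stop on an object; "squeeze" is the grip in N (left out, the last holds). Time passes only in rows, so rows that repeat a pose let the fingers close. It gives the time, the measured TCP pose, the force, the opening and the grip force at its end, in the units of the state.
- bot.get_obs(): the state, without advancing time (a new reading comes with each control period).
- bot.read_camera(name): name is "scene" or "top" or "wrist"; returns a dict with "color" (400x640x3 uint8, red, green, blue), "intrinsics" (3x3 intrinsics, pixels), "k1" (the pictures are not rectified: a ray, as slopes to the right and down, at radius r is drawn at 1 + k1 r^2 times it, then the intrinsics apply), "pose" (4x4, takes a point from camera to world coordinates); the wrist camera has in their place "hand_eye" (4x4, takes a point from camera to tool coordinates, whose origin is the TCP and whose axes are the flange's). Camera axes: x right, y down, z forward; pixel columns grow to the right and rows downward; lengths in m; the calibration is good to about 2 mm. A picture is of the moment at which its call begins: read the wrist's pose just before it. There is no depth.
- bot.hand_in(): hands the job in; it is judged then, once.
Trained networks look in a picture, given as the dict that the camera call returned (one of the last four; its "shot" number tells which), for a name from the list of things; names that differ only in an ending like _2 or _b are one class to them, and where a whole thing is asked for, a point or a joint stands for the part that bears it (a point fixed in the world has none). Each returns a list of dicts, best first, with "confidence" (0 to 1); they miss things now and then, are a little off and sometimes report something else, mostly with a low value. They report only what shows in the picture. A call takes as long as a camera call.
- bot.look_for(picture, target): "point" ([x, y, z] in m, in world coordinates, good to about 4 mm: the middle of the surface that is visible of it).
The state is a dict: "t": time; "q": joint angles; "joint_vel": joint speeds; "joint_torque": joint torques, N m; "eef_pos": TCP position; "tool_rot": TCP orientation; "contact_force": force on the tool from outside, world axes, zero at the start; "torque": the same for the moment, N m; "gripper_width": opening from 0.0 (shut) to 1.0 (fully open); "grasp_force": force on a finger pad.
Only numpy, scipy, OpenCV 4.12 (cv2) and the standard library are available. Lean on these libraries where they do the work, as an engineer would, in place of code of your own. Each camera call takes 0.05 s, during which the arm holds its last target. There are 200 camera calls.

## Working session

There is one attempt and no reset: what is moved stays moved. The work goes in short steps, Python scripts to look and compute and a tool call to move; the robot and the scene stay as the last step left them, time stands still between calls to the robot, and variables do not carry over. Pictures are saved under pics/ and viewed, at most 10 in all, crops included, and the job is handed in when it is done.

Besides the shell and the picture viewer there is one more tool, called after "Emit:" as name(argument=value, ...) on one line, values as JSON. apply_moves: Moves the arm, as the interface text tells. Its arguments: {"type":"object","properties":{"deltas":{"type":"array","items":{"type":"array"}},"squeeze":{"type":"number"}},"required":["deltas"]}

```bash
mkdir -p pics; ls; python3 - <<'E'
from station import bot
import cv2,numpy as np
o=bot.get_obs();print({k:np.round(v,3) for k,v in o.items()})
for c in ["top","scene"]:
    p=bot.read_camera(c);cv2.imwrite(f"pics/{c}0.png",p["color"][:,:,::-1])
    print(c,np.round(p["pose"],3).tolist(),p["intrinsics"],p["k1"])
    for n in ["hotplate","ring_right","feeler","feeler_mouth","pot","pot_grip","bolt_m12","nut_0"]:
        print(n,[(np.round(d["point"],4).tolist(),round(d["confidence"],2)) for d in bot.look_for(p,n)[:2]])
E
```

```text
pics
{'t': np.float64(0.0), 'q': array([ 1.1  ,  0.478,  0.022,  1.556, -0.011,  1.109, -0.083]), 'joint_vel': array([-0.   , -0.002,  0.001,  0.   ,  0.001,  0.002, -0.   ]), 'joint_torque': array([-1.0000e-03, -5.9646e+01,  1.6080e+00, -2.8120e+01,  1.3000e-02,
        9.0000e-03, -0.0000e+00]), 'eef_pos': array([ 0.239, -0.631,  0.23 ]), 'tool_rot': array([-0.001,  0.984,  0.18 , -0.   ]), 'contact_force': array([-0.116, -0.365, -0.872]), 'torque': array([ 0.009,  0.017, -0.019]), 'grasp_force': np.float64(0.0), 'gripper_width': np.float64(1.002)}
top [[-0.006, -0.984, 0.177, 0.44], [-1.0, 0.01, 0.023, -0.153], [-0.024, -0.177, -0.984, 1.006], [0.0, 0.0, 0.0, 1.0]] [[362.48735795   0.         315.67889794]
 [  0.         362.48735795 199.77189329]
 [  0.           0.           1.        ]] -0.004737811421340874
hotplate [([0.5525, -0.0777, 0.0256], 0.88)]
ring_right [([0.5482, -0.0797, 0.0313], 0.83)]
feeler [([0.5667, -0.2212, 0.0749], 0.75)]
feeler_mouth [([0.5645, -0.2165, 0.0821], 0.71), ([0.5562, -0.078, 0.0271], 0.61)]
pot []
pot_grip []
bolt_m12 [([0.6382, -0.0217, 0.0552], 0.47)]
nut_0 []
scene [[0.816, -0.399, 0.419, 0.279], [-0.578, -0.581, 0.573, -0.613], [0.015, -0.71, -0.704, 0.706], [0.0, 0.0, 0.0, 1.0]] [[377.96762559   0.         321.96687133]
 [  0.         377.96762559 194.14837086]
 [  0.           0.           1.        ]] -0.048391668407883975
hotplate [([0.5391, -0.1335, 0.0293], 0.91)]
ring_right [([0.5369, -0.1336, 0.0272], 0.84)]
feeler [([0.5623, -0.2373, 0.0738], 0.65), ([0.5275, 0.0468, 0.0821], 0.54)]
feeler_mouth [([0.5608, -0.2303, 0.0753], 0.95)]
pot [([0.5308, 0.051, 0.0827], 0.63)]
pot_grip [([0.524, 0.0462, 0.0832], 0.84), ([0.5403, -0.133, 0.0271], 0.53)]
bolt_m12 [([0.5615, -0.2296, 0.0756], 0.55), ([0.6311, -0.0291, 0.0538], 0.48)]
nut_0 [([0.5607, -0.2348, 0.0745], 0.71), ([0.4611, -0.0125, 0.0363], 0.55)]
```

View pics/top0.png

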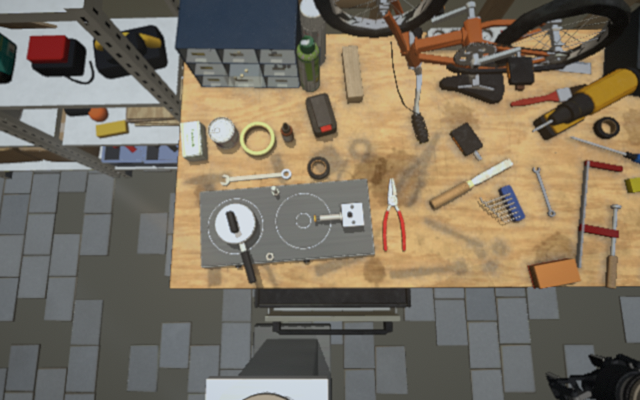

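View pics/scene0.png

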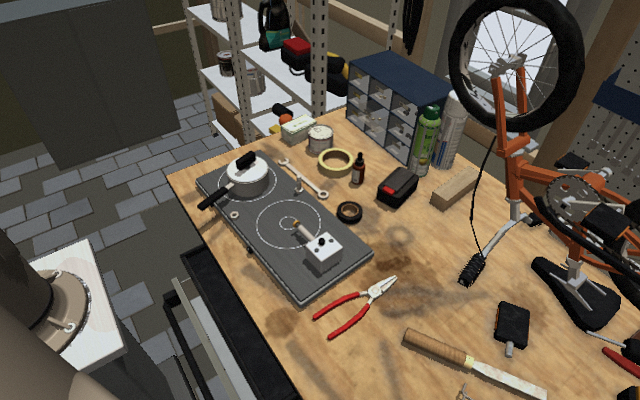

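The top view shows the pot lid at (235,223) with its handle end at (251,280). The right ring is at (303,220), the tip face at about (316,217), the block at (351,215), the nut at (270,257) and the bolt at (275,190). The scene view agrees with this.

```bash
cat > h.py <<'E'
import numpy as np,cv2
from scipy.spatial.transform import Rotation as R
from station import bot
def tool():
    o=bot.get_obs(); q=np.array(o["tool_rot"]); T=np.eye(4)
    T[:3,:3]=R.from_quat(q[[1,2,3,0]]).as_matrix(); T[:3,3]=o["eef_pos"]; return T,o
def pose(p,T=None): return np.array(p["pose"]) if "pose" in p else T@np.array(p["hand_eye"])
def ray(p,uv,z,T=None):
    K=p["intrinsics"];X=pose(p,T)
    d=np.array([(uv[0]-K[0][2])/K[0][0],(uv[1]-K[1][2])/K[1][1]]);s=d.copy()
    for _ in range(8): s=d/(1+p["k1"]*(s@s))
    v=X[:3,:3]@np.array([s[0],s[1],1]);c=X[:3,3]
    return c+v*(z-c[2])/v[2]
def proj(p,P,T=None):
    K=p["intrinsics"];c=np.linalg.inv(pose(p,T))@np.append(P,1);s=c[:2]/c[2];s=s*(1+p["k1"]*(s@s))
    return np.array([K[0][0]*s[0]+K[0][2],K[1][1]*s[1]+K[1][2]])
def delta(P,yaw=None):
    "shift/turn in move units from measured pose to world P, tool-x yaw"
    T,o=tool();d=T[:3,:3].T@(np.array(P)-T[:3,3])/0.2
    y=np.arctan2(T[1,0],T[0,0]);return np.round(d,3),None if yaw is None else round(-(yaw-y)/2/np.pi,4)
E
python3 - <<'E'
from h import *
p=bot.read_camera("top")
for n,uv,z in [("bar",(233,222),.12),("lid",(235,223),.084),("hend",(251,280),.073),("hstart",(242,246),.073),("ring",(303,220),.03),("tip",(316,217),.056),("block",(351,215),.076),("TL",(202,192),.03),("TR",(366,180),.03),("BR",(374,255),.03),("BL",(203,267),.03)]: print(n,ray(p,uv,z).round(4))
print(delta([.53,.05,.23],.25))
E
```

```text
bar [0.5454 0.0714 0.12  ]
lid [0.547  0.0752 0.084 ]
hend [0.4033 0.0325 0.073 ]
hstart [0.4888 0.0579 0.073 ]
ring [ 0.5599 -0.0965  0.03  ]
tip [ 0.5644 -0.1323  0.056 ]
block [ 0.5662 -0.2232  0.076 ]
TL [0.6403 0.1835 0.03  ]
TR [ 0.6692 -0.2701  0.03  ]
BR [ 0.4649 -0.2851  0.03  ]
BL [0.4361 0.1706 0.03  ]
(array([ 2.566, -2.668,  0.007]), np.float64(0.018))
```

Emit:
apply_moves(deltas=[[0, [0.15, -0.15, 0], 0], [0, [0.3, -0.31, 0], 0], [0, [0.45, -0.46, 0], 0], [0, [0.6, -0.61, 0], 0], [0, [0.75, -0.77, 0], 0], [0, [0.9, -0.92, 0], 0]])

```text
t: 1.55
eef_pos: [0.343, -0.3935, 0.2315]
tool_rot: [0.0, 0.984, 0.18, 0.0]
contact_force: [-0.5, -0.7, 0.3]
gripper_width: 0.998
grasp_force: 0.0
```

Emit:
apply_moves(deltas=[[0, [0.15, -0.15, 0], 0], [0, [0.3, -0.31, 0], 0], [0, [0.45, -0.46, 0], 0], [0, [0.6, -0.61, 0], 0], [0, [0.75, -0.77, 0], 0], [0, [0.9, -0.92, 0], 0]])

```text
t: 2.15
eef_pos: [0.446, -0.1576, 0.2317]
tool_rot: [0.0, 0.984, 0.18, 0.0]
contact_force: [0.8, -0.7, -0.1]
gripper_width: 1.0
grasp_force: 0.0
```

Emit:
apply_moves(deltas=[[0, [0.12, -0.12, 0], 0], [0, [0.26, -0.27, 0], 0.01], [0, [0.4, -0.41, 0], 0.011], [0, [0.54, -0.56, 0], 0.011], [0, [0.64, -0.66, 0], 0.011], [0, [0.64, -0.66, 0], 0.011], [0, [0.64, -0.66, 0], 0.011]])

```text
t: 2.85
eef_pos: [0.5183, 0.0098, 0.2312]
tool_rot: [0.0, 0.989, 0.147, -0.0]
contact_force: [-0.7, -1.2, 0.1]
gripper_width: 0.998
grasp_force: 0.0
```

```bash
python3 - <<'E'
from h import *
T,o=tool();p=bot.read_camera("wrist");cv2.imwrite("pics/w1.png",p["color"][:,:,::-1])
print(o["eef_pos"],o["joint_vel"].round(3),o["t"],o["contact_force"])
print(np.round(p["hand_eye"],3).tolist(),p["intrinsics"][0][0])
for n in ["pot_grip","pot","ring_right","feeler_mouth","nut_0"]:
    print(n,[(np.round(d["point"],4).tolist(),round(d["confidence"],2)) for d in bot.look_for(p,n)[:2]])
E
```

```text
[0.51832037 0.00975419 0.23122339] [ 0.027 -0.009  0.026  0.016  0.003  0.002  0.004] 2.85 [-0.68463678 -1.1542631   0.06812536]
[[-0.001, -0.956, -0.293, 0.073], [1.0, -0.001, 0.0, -0.0], [-0.001, -0.293, 0.956, -0.143], [0.0, 0.0, 0.0, 1.0]] 342.7566855440635
pot_grip [([0.5468, 0.0666, 0.0853], 0.56), ([0.4671, -0.0093, 0.041], 0.23)]
pot [([0.5464, 0.0676, 0.0825], 0.86)]
ring_right [([0.6849, -0.0362, 0.0063], 0.4)]
feeler_mouth [([0.5653, -0.2051, 0.0739], 0.94)]
nut_0 [([0.4664, -0.0052, 0.0416], 0.8), ([0.5711, -0.0715, 0.027], 0.63)]
```

View pics/w1.png

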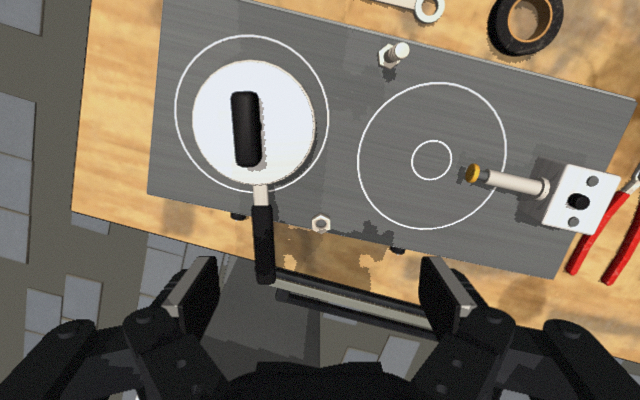

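The wrist view shows the bar at (247,129), the lid at (254,122), the handle running (261,188) to (265,280), the right ring centre at (432,160), the brass tip at (469,173) and the block mouth at (550,189).

```bash
python3 - <<'E'
from h import *
T,o=tool();p=bot.read_camera("wrist")
print(o["eef_pos"])
for n,uv,z in [("bar",(246,129),.121),("lid",(254,122),.084),("bar1",(245,95),.121),("bar2",(249,163),.121),("h1",(261,190),.073),("h2",(265,278),.073),("ringR",(432,160),.03),("ringL",(252,114),.03),("tip",(467,173),.056),("mouth",(547,188),.056),("nut",(320,224),.04)]: print(n,ray(p,uv,z,T).round(4))
E
```

```text
[0.51813312 0.00841622 0.23135037]
bar [0.5475 0.0728 0.121 ]
lid [0.5492 0.074  0.084 ]
bar1 [0.5705 0.0789 0.121 ]
bar2 [0.5236 0.0649 0.121 ]
h1 [0.4901 0.0553 0.073 ]
h2 [0.403  0.0298 0.073 ]
ringR [ 0.5571 -0.1003  0.03  ]
ringL [0.5489 0.086  0.03  ]
tip [ 0.5573 -0.1273  0.056 ]
mouth [ 0.566  -0.2082  0.056 ]
nut [ 0.4612 -0.0099  0.04  ]
```

Emit:
apply_moves(deltas=[[0, [0.12, -0.13, 0], 0.001], [0, [0.23, -0.265, 0.1], 0.001], [0, [0.23, -0.265, 0.25], 0.001], [0, [0.23, -0.265, 0.4], 0.001], [0, [0.23, -0.265, 0.52], 0.001], [0, [0.23, -0.265, 0.6], 0.001], [0, [0.23, -0.265, 0.65], 0.001], [0, [0.23, -0.265, 0.68], 0.001], [0, [0.23, -0.265, 0.68], 0.001]], squeeze=40)

```text
t: 4.1
eef_pos: [0.547, 0.0734, 0.095]
tool_rot: [0.0, 0.99, 0.143, -0.0]
contact_force: [-0.2, 0.4, 0.3]
gripper_width: 1.001
grasp_force: 0.0
```

```bash
python3 - <<'E'
from h import *
T,o=tool();p=bot.read_camera("scene");cv2.imwrite("pics/s2.png",cv2.resize(p["color"][80:300,150:400,::-1],None,fx=2.5,fy=2.5))
print(o["eef_pos"],o["contact_force"],proj(p,o["eef_pos"]))
E
```

```text
[0.54695946 0.07336196 0.09504639] [-0.22738483  0.44811383  0.25181761] [246.57552126 165.00026397]
```

View pics/s2.png

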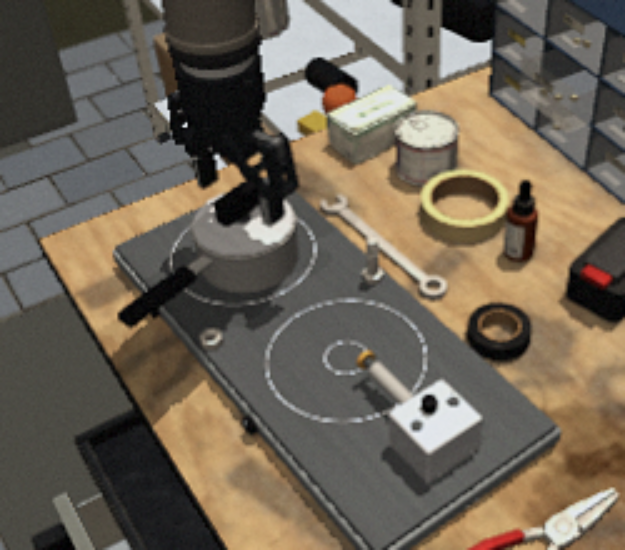

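The crop shows the bar at (235,200) between the two open fingers, so I'll close.

Emit:
apply_moves(deltas=[[1, [0, 0, 0], 0], [1, [0, 0, 0], 0], [1, [0, 0, 0], 0], [1, [0, 0, 0], 0], [1, [0, 0, 0], 0], [1, [0, 0, 0], 0], [1, [0, 0, 0], 0], [1, [0, 0, 0], 0], [1, [0, 0, 0], 0], [1, [0, 0, 0], 0]], squeeze=40)

```text
t: 5.15
eef_pos: [0.5471, 0.0744, 0.0956]
tool_rot: [-0.0, 0.99, 0.143, 0.0]
contact_force: [-1.3, 5.2, 6.1]
gripper_width: 0.201
grasp_force: 44.9
```

```bash
python3 - <<'E'
from h import *
T,o=tool();print({k:np.round(v,3) for k,v in o.items() if k not in("q","joint_vel","joint_torque")})
# plate travel: stop short of tip
for P in [(.554,-.04,.095),(.557,-.07,.095),(.557,-.09,.095)]: print(P,delta(P))
c,s=np.cos(.06),np.sin(.06);print("10mm along plate -y",(T[:3,:3].T@np.array([s,-c,0])*.01/.2).round(4))
E
```

```text
{'t': np.float64(5.15), 'eef_pos': array([0.547, 0.074, 0.096]), 'tool_rot': array([-0.   ,  0.99 ,  0.143,  0.   ]), 'contact_force': array([-1.344,  5.204,  6.133]), 'torque': array([ 0.827,  0.429, -0.092]), 'grasp_force': np.float64(44.863), 'gripper_width': np.float64(0.201)}
(0.554, -0.04, 0.095) (array([-0.13 ,  0.558,  0.003]), None)
(0.557, -0.07, 0.095) (array([-0.158,  0.706,  0.002]), None)
(0.557, -0.09, 0.095) (array([-0.186,  0.802,  0.002]), None)
10mm along plate -y [-0.0113  0.0487 -0.    ]
```

Emit:
apply_moves(deltas=[[1, [-0.004, 0.02, 0], 0], [1, [-0.013, 0.06, 0], 0], [1, [-0.025, 0.115, 0], 0], [1, [-0.038, 0.17, 0], 0], [1, [-0.051, 0.23, 0], 0], [1, [-0.064, 0.29, 0], 0], [1, [-0.077, 0.35, 0], 0], [1, [-0.09, 0.41, 0], 0], [1, [-0.104, 0.47, 0], 0], [1, [-0.115, 0.52, 0], 0], [1, [-0.122, 0.55, 0], 0], [1, [-0.124, 0.56, 0], 0]])

```text
t: 6.35
eef_pos: [0.5556, -0.0401, 0.0957]
tool_rot: [-0.001, 0.99, 0.143, 0.001]
contact_force: [-0.6, 9.0, 5.6]
gripper_width: 0.203
grasp_force: 45.0
```

```bash
python3 - <<'E'
from h import *
T,o=tool();print({k:np.round(v,3) for k,v in o.items() if k not in("q","joint_vel","joint_torque")})
p=bot.read_camera("top");cv2.imwrite("pics/t3.png",cv2.resize(p["color"][160:300,190:390,::-1],None,fx=4,fy=4,interpolation=cv2.INTER_CUBIC))
p=bot.read_camera("scene");cv2.imwrite("pics/s3.png",cv2.resize(p["color"][130:290,190:390,::-1],None,fx=3.7,fy=3.7,interpolation=cv2.INTER_CUBIC))
E
```

```text
{'t': np.float64(6.35), 'eef_pos': array([ 0.556, -0.04 ,  0.096]), 'tool_rot': array([-0.001,  0.99 ,  0.143,  0.001]), 'contact_force': array([-0.615,  9.028,  5.581]), 'torque': array([1.681, 0.269, 0.008]), 'grasp_force': np.float64(45.011), 'gripper_width': np.float64(0.203)}
```

View pics/s3.png

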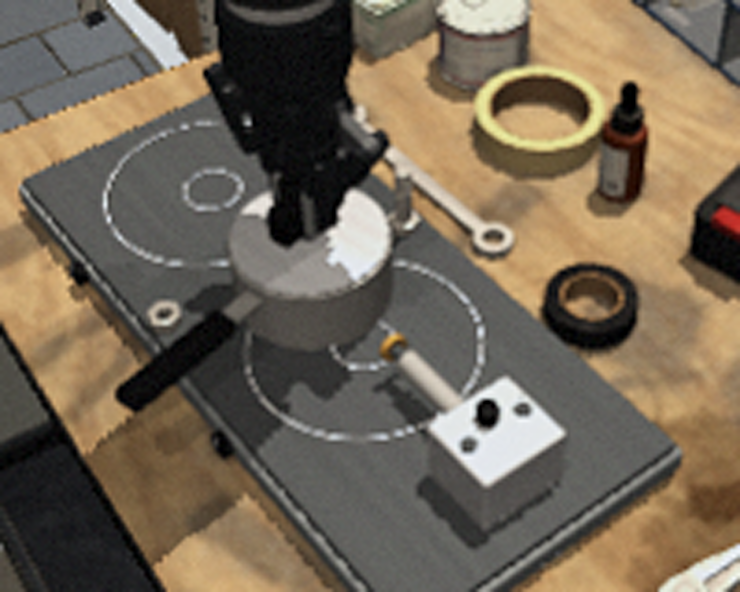

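View pics/t3.png

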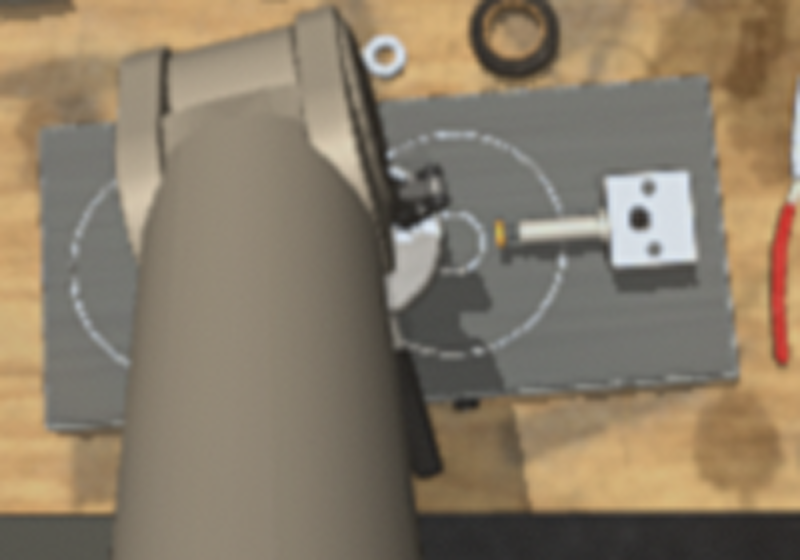

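The scene crop shows the pot upright and the nut and bolt untouched. The brass tip is still clear of the pot at (392,345), in line with it. Next is a slow approach.

Emit:
apply_moves(deltas=[[1, [-0.004, 0.018, 0], 0], [1, [-0.008, 0.036, 0], 0], [1, [-0.012, 0.054, 0], 0], [1, [-0.016, 0.072, 0], 0], [1, [-0.02, 0.09, 0], 0], [1, [-0.023, 0.104, 0], 0], [1, [-0.026, 0.116, 0], 0], [1, [-0.028, 0.126, 0], 0], [1, [-0.028, 0.126, 0], 0]])

```text
t: 7.35
eef_pos: [0.5574, -0.0652, 0.0957]
tool_rot: [-0.001, 0.99, 0.144, 0.001]
contact_force: [0.2, 6.2, 5.0]
gripper_width: 0.201
grasp_force: 44.9
```

Emit:
apply_moves(deltas=[[1, [-0.001, 0.005, 0], 0], [1, [-0.002, 0.01, 0], 0], [1, [-0.003, 0.015, 0], 0], [1, [-0.004, 0.02, 0], 0]])

```text
t: 7.75
eef_pos: [0.5577, -0.0686, 0.0957]
tool_rot: [-0.001, 0.99, 0.144, 0.001]
contact_force: [-0.2, 9.3, 5.4]
gripper_width: 0.205
grasp_force: 45.0
```

Emit:
apply_moves(deltas=[[1, [-0.001, 0.005, 0], 0], [1, [-0.002, 0.01, 0], 0], [1, [-0.003, 0.015, 0], 0], [1, [-0.004, 0.02, 0], 0]])

```text
t: 8.15
eef_pos: [0.558, -0.0727, 0.0957]
tool_rot: [-0.001, 0.99, 0.144, 0.001]
contact_force: [-0.5, 8.0, 6.2]
gripper_width: 0.203
grasp_force: 45.2
```

Emit:
apply_moves(deltas=[[1, [-0.001, 0.005, 0], 0], [1, [-0.002, 0.01, 0], 0], [1, [-0.003, 0.015, 0], 0]])

```text
t: 8.45
eef_pos: [0.5583, -0.0757, 0.0957]
tool_rot: [-0.001, 0.99, 0.144, 0.001]
contact_force: [-1.6, 9.5, 7.0]
gripper_width: 0.201
grasp_force: 45.3
```

Emit:
apply_moves(deltas=[[1, [-0.001, 0.005, 0], 0], [1, [-0.002, 0.01, 0], 0], [1, [-0.003, 0.015, 0], 0]])

```text
t: 8.75
eef_pos: [0.5584, -0.0777, 0.0958]
tool_rot: [-0.001, 0.99, 0.144, 0.001]
contact_force: [-1.7, 10.5, 7.9]
gripper_width: 0.2
grasp_force: 45.2
```

Emit:
apply_moves(deltas=[[1, [-0.001, 0.005, 0], 0], [1, [-0.002, 0.01, 0], 0]])

```text
t: 8.95
eef_pos: [0.5586, -0.0796, 0.0957]
tool_rot: [-0.002, 0.99, 0.144, 0.0]
contact_force: [-1.6, 9.4, 6.7]
gripper_width: 0.201
grasp_force: 45.2
```

```bash
python3 - <<'E'
from h import *
p=bot.read_camera("scene");cv2.imwrite("pics/s4.png",cv2.resize(p["color"][180:270,240:350,::-1],None,fx=6,fy=6,interpolation=cv2.INTER_CUBIC))
E
```

```text
(no output)
```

View pics/s4.png

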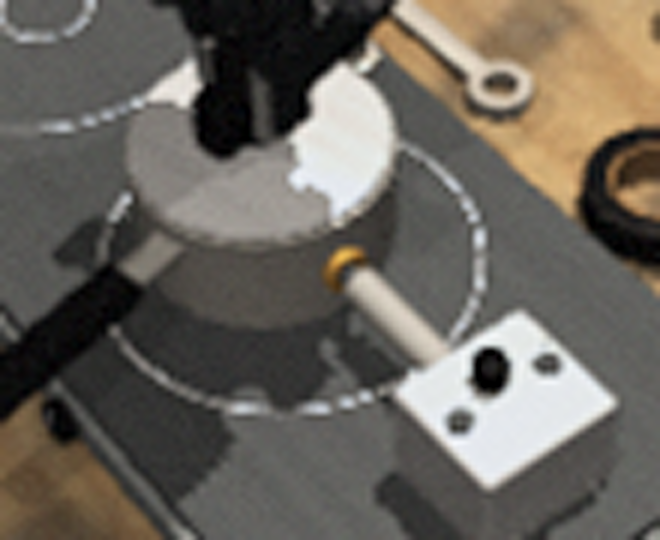

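The crop shows the tip disc at (345,268), at or nearly touching the pot wall, with the dark plunger still visible. I'll keep going in small steps.

Emit:
apply_moves(deltas=[[1, [-0.001, 0.005, 0], 0], [1, [-0.002, 0.01, 0], 0]])

```text
t: 9.2
eef_pos: [0.5587, -0.0813, 0.0958]
tool_rot: [-0.002, 0.989, 0.145, 0.0]
contact_force: [-2.4, 10.7, 7.2]
gripper_width: 0.202
grasp_force: 45.4
```

Emit:
apply_moves(deltas=[[1, [-0.001, 0.005, 0], 0], [1, [-0.002, 0.01, 0], 0]])

```text
t: 9.4
eef_pos: [0.559, -0.0832, 0.0958]
tool_rot: [-0.002, 0.989, 0.145, 0.001]
contact_force: [-2.0, 12.0, 7.7]
gripper_width: 0.203
grasp_force: 45.4
```

Emit:
apply_moves(deltas=[[1, [-0.001, 0.005, 0], 0]])

```text
t: 9.5
eef_pos: [0.559, -0.0838, 0.0959]
tool_rot: [-0.002, 0.989, 0.145, 0.001]
contact_force: [-3.0, 14.9, 8.2]
gripper_width: 0.2
grasp_force: 45.4
```

Emit:
apply_moves(deltas=[[1, [-0.001, 0.005, 0], 0]])

```text
t: 9.6
eef_pos: [0.559, -0.0839, 0.0959]
tool_rot: [-0.003, 0.989, 0.145, 0.0]
contact_force: [-2.1, 15.7, 10.6]
gripper_width: 0.203
grasp_force: 45.6
```

Emit:
apply_moves(deltas=[[1, [-0.001, 0.003, 0], 0], [1, [-0.001, 0.003, 0], 0]])

```text
t: 9.8
eef_pos: [0.559, -0.0839, 0.0959]
tool_rot: [-0.003, 0.989, 0.145, 0.0]
contact_force: [-2.5, 15.8, 9.9]
gripper_width: 0.201
grasp_force: 45.6
```

```bash
python3 - <<'E'
from h import *
T,o=tool();print({k:np.round(v,4) for k,v in o.items() if k not in("q","joint_vel","joint_torque")})
p=bot.read_camera("scene");cv2.imwrite("pics/s5.png",cv2.resize(p["color"][180:270,240:350,::-1],None,fx=6,fy=6,interpolation=cv2.INTER_CUBIC))
E
```

```text
{'t': np.float64(9.8), 'eef_pos': array([ 0.559 , -0.0839,  0.0959]), 'tool_rot': array([-2.800e-03,  9.894e-01,  1.451e-01,  5.000e-04]), 'contact_force': array([-2.4987, 15.8241,  9.8753]), 'torque': array([ 3.3802,  0.7267, -0.0661]), 'grasp_force': np.float64(45.6307), 'gripper_width': np.float64(0.2007)}
```

View pics/s5.png

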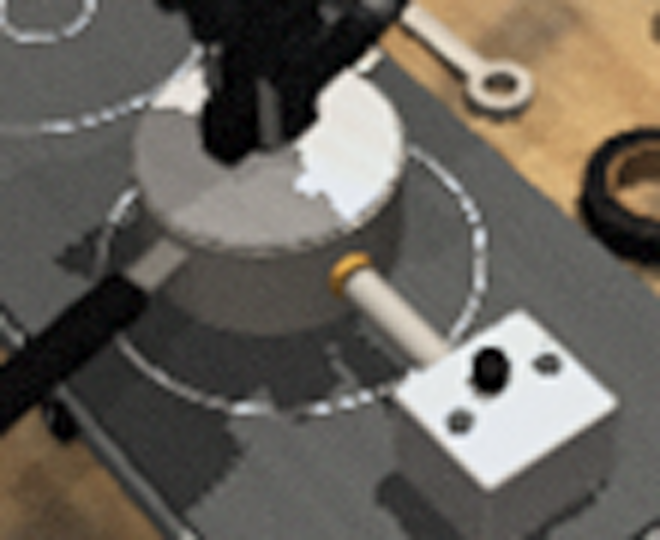

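The tip is fully in: no dark plunger shows at (350,270), the tool has stopped moving, and the force is steady and high. I'll ease the preload slightly and then release.

Emit:
apply_moves(deltas=[[1, [0, -0.003, 0], 0], [1, [0, -0.003, 0], 0], [0.6, [0, -0.003, 0], 0], [0.3, [0, -0.003, 0], 0], [0, [0, -0.003, 0], 0], [0, [0, -0.003, 0], 0], [0, [0, -0.003, 0], 0], [0, [0, -0.003, 0], 0]], squeeze=20)

```text
t: 10.65
eef_pos: [0.5586, -0.0894, 0.0953]
tool_rot: [0.0, 0.99, 0.143, -0.0]
contact_force: [-0.3, -0.3, -0.0]
gripper_width: 0.999
grasp_force: 0.0
```

Emit:
apply_moves(deltas=[[0, [0, 0, -0.05], 0], [0, [0, 0, -0.15], 0], [0, [0, 0, -0.3], 0], [0, [0, 0, -0.5], 0], [0, [0, 0, -0.7], 0], [0, [0, 0, -0.85], 0], [0, [0, 0, -0.9], 0], [0, [0, 0, -0.9], 0]])

```text
t: 11.45
eef_pos: [0.5594, -0.089, 0.2774]
tool_rot: [0.001, 0.99, 0.143, 0.002]
contact_force: [0.3, -0.2, -0.1]
gripper_width: 1.001
grasp_force: 0.0
```

```bash
python3 - <<'E'
from h import *
T,o=tool();print(o["eef_pos"],o["t"])
p=bot.read_camera("scene");a=cv2.resize(p["color"][180:270,240:350,::-1],(660,540),interpolation=cv2.INTER_CUBIC)
cv2.imwrite("pics/s6.png",a)
p=bot.read_camera("wrist");cv2.imwrite("pics/w6.png",p["color"][:,:,::-1])
E
```

```text
[ 0.55943185 -0.08902563  0.27736948] 11.45
```

View pics/s6.png

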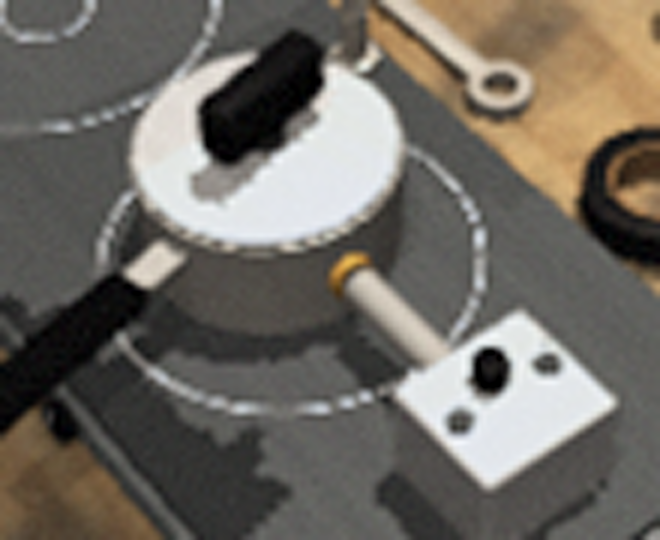

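View pics/w6.png

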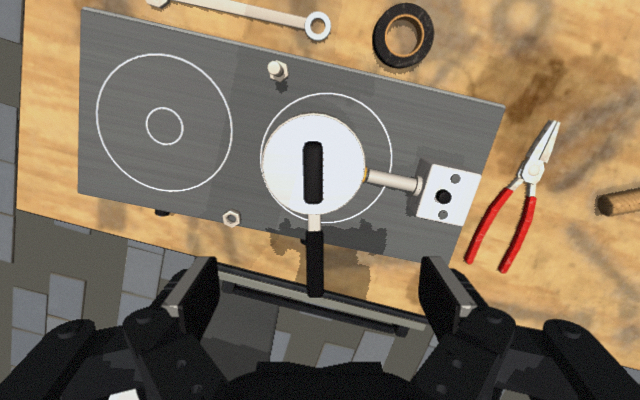

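The pot is released and the tip looks pressed in at (350,270). The nut, bolt and tools are in place. Next I'll check for recoil by measuring how far the brass moved between the shots, and check the pot's place in the ring.

```bash
python3 - <<'E'
from h import *
def brass(f):
    a=cv2.imread(f).astype(float)[220:320,290:410]
    w=np.clip(a[:,:,2]-a[:,:,0]-60,0,None);y,x=np.mgrid[:100,:120]
    return np.round([(w*x).sum()/w.sum(),(w*y).sum()/w.sum(),w.sum()/1e3],2)
for f in ["s4","s5","s6"]: print(f,brass(f"pics/{f}.png"))
T,o=tool();p=bot.read_camera("wrist");g=p["color"].copy()
for n,uv,z in [("lid",(314.5,164),.084),("bar",(314,172),.121),("ringL",(164,126),.03)]: print(n,ray(p,uv,z,T).round(4))
# ring right: outline points hit
pts=np.array([ray(p,uv,.03,T)[:2] for uv in [(328,93),(360,101),(391,150),(330,222),(362,213),(290,107)]])
A=np.c_[2*pts,np.ones(len(pts))];s=np.linalg.lstsq(A,(pts**2).sum(1),rcond=None)[0];print("ringR",s[:2],np.sqrt(s[2]+s[:2]@s[:2]))
lp=np.array([ray(p,uv,.084,T)[:2] for uv in [(261,163),(367,160),(314,113),(275,128),(352,129),(275,198),(352,199)]])
A=np.c_[2*lp,np.ones(len(lp))];s=np.linalg.lstsq(A,(lp**2).sum(1),rcond=None)[0];print("lid",s[:2],np.sqrt(s[2]+s[:2]@s[:2]))
E
```

```text
s4 [51.83 38.55 26.25]
s5 [58.09 44.99 27.11]
s6 [56.72 45.59 29.2 ]
lid [ 0.5604 -0.0836  0.084 ]
bar [ 0.5608 -0.0835  0.121 ]
ringL [0.5435 0.0868 0.03  ]
ringR [ 0.55656066 -0.09980933] 0.07445563893094348
lid [ 0.55813174 -0.08354108] 0.051968966887003094
```

The recoil on release was about 0.3 mm at most out of the 8 mm travel. The pot sits about 16 mm from the ring centre, inside the 23 mm allowance. Handing in.

```bash
python3 -c "
from station import bot
print(bot.hand_in())"
```

```text
the job is handed in; nothing more can be done
None
```

The pot is on the right ring, about 16 mm off its centre and inside the mark, holding the feeler tip in after being pushed until solid (at most about 0.3 mm recoil on release); the pot is let go, nothing else moved, and the job is handed in at about 11.5 s.

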